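# Clip the candle pail onto its snap hook

## Task

Hang the little blue candle pail on the snap hook of the stand: press the bar of its wire handle down through the hook's sprung gate and let the gate snap shut above it. To check that it holds, pull the pail up against the shut gate with a steady 5 to 10 N for two seconds, then let it down gently into the hook and leave it hanging there freely. Never load the hook with as much as 20 N, keep the foot of the stand flat on the worktop where it is (it tips if pulled too hard), and leave the salt shaker, the timer and the spice jar alone.

Things in the scene. Friction and masses are not known exactly. Their poses are not given: they have to be found in the camera images.
- pail: Small blue metal pail, 71 mm wide at the rim, 62 mm high, three tealights in it, 0.2 to 0.4 kg, with a stiff wire handle (it does not fold) standing up over the mouth. Origin: centre of the underside; z up, y along the handle's top bar, x square to the handle's plane.
- handle_bar (a point): Middle of the handle's level top bar (6 mm wire), 142 mm above the pail's underside. Axes as the pail's. Two legs carry the bar, 54 mm apart over their outsides and 42 mm inside, upright from 98 to 134 mm. Best gripped by both legs from outside, level with the bar, fingers closing along y: the hook then passes between the fingers.
- stand: Loose hanging stand, 1.9 kg (tips when pulled up with 12 N): round dark iron foot 124 mm wide, 18 mm high; steel post 14 mm thick at x = +46 mm, top 230 mm high. A black collar clamped on the post carries a snap hook reaching towards -x, in the x-z plane. The collar does not slip, but its height differs by up to 4 mm either way and is not measured. Origin: centre of the underside; z up.
- gate (a joint): Sprung brass gate across the hook's mouth, 5.6 mm thick: 0 = shut, level, middle line 214 to 222 mm up (feel for it). Pivot at stand x = -1 mm, free end at x = -30 mm; turns only inward (down), to 1.3 rad. Spring 0.07 N m + 0.10 N m per rad: a bar pressing 22 mm from the pivot needs 3 to 9 N and slips past the end 14 to 23 mm below the gate's line; the gate then snaps up.
- hook_axis (a point): Fixed point of the stand 218 mm up at x = -16 mm, y = 0, midway across the hook's mouth; axes as the stand's. From it the hook's inner faces lie at x = -15 mm (nose, 8 mm wire, top 6 mm above the gate's line, outer side x = -25 mm) and +15 mm (back, joined to the collar by a level shank).
- hook_front (a point): Fixed point of the stand 218 mm up at x = -76 mm, y = 0, in front of the nose. The handle comes from here with its bar 15 to 25 mm above the gate's line and along the stand's y, nose between bar and pail, until the bar is over the gate; then it is pressed down. The U-shaped hook is 44 mm deep below the gate's line; the bar in its bottom lies 33 mm below that line, under the shut gate 6 mm below.
- salt: Bystander: salt shaker of clear glass with a grey top, 44 mm wide, 90 mm high. Origin: centre of the underside.
- timer: Bystander: red and cream kitchen timer, 62 mm wide, 68 mm high. Origin: centre of the underside.
- spice: Bystander: spice jar with a red cap, 46 mm wide, 109 mm high. Origin: centre of the underside.

How it is judged:
On the way, in this order (a step that is already met when the one before it is completed fails the run):
1. the handle bar presses the gate inward (value of joint gate above 0.35 rad and contact force between pail and stand above 1 N), for 0.02 s.
2. the bar is inside the hook, below the gate, and the gate has shut above it (value of joint gate below 0.1 rad and z of handle_bar in the frame of hook_axis between -0.041 and -0.004 m and x of handle_bar in the frame of hook_axis between -0.016 and 0.016 m and y of handle_bar in the frame of hook_axis between -0.018 and 0.018 m), for 0.1 s.
3. the bar is pulled up against the underside of the shut gate with 4 to 11 N for 1.2 s (value of joint gate below 0.1 rad and contact force between pail and stand between 4 and 11 N and z of handle_bar in the frame of hook_axis between -0.013 and 0 m and x of handle_bar in the frame of hook_axis between -0.016 and 0.016 m), for 1.2 s.
At the end, for the whole second after the job is handed in: The pail hangs at rest by its bar in the bottom of the hook (bar 178 to 193 mm above the stand's underside, within 13 mm in x and 18 mm in y of hook_axis), tilted under 0.3 rad, gate shut above it (under 0.1 rad); the stand is upright (0.03 rad), within 20 mm of where it was (value of joint gate below 0.1 rad and z of handle_bar in the frame of hook_axis between -0.04 and -0.025 m and x of handle_bar in the frame of hook_axis between -0.013 and 0.013 m and y of handle_bar in the frame of hook_axis between -0.018 and 0.018 m and angle between pail's own z axis and vertical below 0.3 rad and linear speed of pail below 0.1 m/s and angle between stand's own z axis and vertical below 0.03 rad and distance of stand from where it was at the start of the episode below 0.02 m); the robot touches nothing.
It fails at once if the pail or its handle loads the stand or its hook with more than 20 N (contact force between pail and stand above 20 N).
It fails at once if the stand is shifted or lifted by more than 20 mm, or tipped by more than 0.03 rad (1.7 degrees) (distance of stand from where it was at the start of the episode above 0.02 m or angle between stand's own z axis and vertical above 0.03 rad).
It fails at once if the salt shaker, the timer or the spice jar is moved by more than 15 mm (distance of any of salt, timer, spice from where it was at the start of the episode above 0.015 m).
It also fails if it takes over 64 s, if anything falls off the work surface, if the arm or the gripper's body presses on something with over 40 N, if the wrist force passes 120 N, or if a joint passes its speed limit or range.

## Robot

A 6-joint arm with a two-finger parallel gripper is mounted at the origin on a cart in front of the work surface, level with it; the furniture and walls round the work are solid. World frame = base frame: x ahead of the robot, y to its left, z up, the work surface at z = 0. Lengths are in m, angles in rad, forces in N, time in s.
With the tool pointing down it reaches from about 0.3 to 1 m from the base axis. Payload 5.1 kg.
Tool frame: the origin (TCP) lies on the centre line of the jaws, within the pads' length; the fingertips stand 25 mm ahead of it and the grasp point (between the pads) lies 6 mm ahead of it; z points along the fingers, y is the line along which they close (so a half turn about z gives the same grasp; the last joint's range is limited). The gripper opens to 95 mm and grips with 3 to 60 N. Pads are 20 mm wide; open, the fingers measure 119 mm over their backs; the gripper's body (75 mm by 180 mm) begins 59 mm behind the grasp point.
Start: joints at [-1.391, 0.124, 1.65, -0, 1.367, -0.083], TCP at [0.169, -0.628, 0.24] pointing down, gripper open.
Joint ranges: [-2.61, 2.61], [-1.02, 2.33], [0.03, 2.71], [-1.35, 4.49], [0.32, 2.68], [-2.91, 2.91]. Speed limits (rad/s): [2.57, 2.57, 3.14, 3.14, 3.14, 3.14].

## Interface

Orientations are given as a rotation vector (axis times angle).
In Python, from rig import * gives the robot as it stands. The module is installed in compiled form; this text tells all that it offers. Calls block until the motion is done:
- reach(position, orientation): joint-space move of the TCP to a pose.
- move_l(position, vel=0.15, attitude=None): straight line of the TCP; attitude=None keeps the orientation; vel is the mean speed in m/s.
- set_joints(angles): joint-space move.
- command_gripper(opening, effort=None): finger opening in m; effort is the grip in N (None keeps the last); returns when the fingers have stopped.
- hold(seconds).
- inverse_kinematics(position, orientation): joint angles nearest the present ones, or None.
- state(): the state.
- grab_frame(name): name is "scene" or "side" or "wrist"; returns a dict with "img" (384x512x3 uint8, blue, green, red), "vfov" (degrees; the focal length in pixels is half the picture's height over the tangent of half this angle, whatever the lens; pixels are square), "cx", "cy" (the principal point, pixels), "R" (3x3) and "t" (3): a world point X has camera coordinates R X + t. Camera axes: x right, y down, z forward; pixel columns grow to the right and rows downward; lengths in m; the calibration is good to about 2 mm. A picture is of the moment at which its call begins. There is no depth.
A pose or a line that the arm cannot do raises Unreachable and nothing moves.
- job_done(): hands the job in; it is judged then, once.
The state is a dict: "time_s": time; "joint_pos": joint angles; "dq": joint speeds; "joint_efforts": joint torques, N m; "tcp_pos": TCP position; "tcp_rot": TCP orientation; "wrist_force": force on the tool from outside, world axes, zero at the start; "wrist_torque": the same for the moment, N m; "grip_width": finger opening in m; "grasp_force": force on a finger pad.
Only numpy, scipy, OpenCV 4.12 (cv2) and the standard library are available. Lean on these libraries where they do the work, as an engineer would, in place of code of your own. Each camera call takes 0.05 s, during which the arm holds its last target. There are 200 camera calls.

## Working session

There is one attempt and no reset: what is moved stays moved. The work goes in short steps, each a Python script; the robot and the scene stay as the last script left them, time stands still between calls to the robot, and variables do not carry over. Pictures are saved under pics/ and viewed, at most 10 in all, crops included, and the job is handed in when it is done.

```bash
mkdir -p pics
python3 - <<'E'
from rig import *
import cv2,numpy as np
for n in ["scene","side","wrist"]:
    f=grab_frame(n); cv2.imwrite(f"pics/{n}0.png",f["img"]); print(n,f["vfov"],f["cx"],f["cy"],np.round(f["R"],4).tolist(),np.round(f["t"],4).tolist())
    np.savez(f"{n}0.npz",**f)
a=cv2.imread("pics/scene0.png");b=cv2.imread("pics/side0.png")
s=state();print(s)
E
```

```text
scene 42.4492073949826 248.16680409819497 197.7797297321969 [[-0.903, -0.4296, 0.0069], [-0.3728, 0.7755, -0.5096], [0.2136, -0.4627, -0.8604]] [0.2883, 0.5973, 0.7787]
side 57.8690623342016 254.56145015090337 199.199618275184 [[0.8319, 0.5549, 0.0002], [0.2281, -0.3415, -0.9118], [-0.5059, 0.7585, -0.4107]] [-0.2042, -0.1511, 1.5179]
wrist 59.19675539775224 252.0021057593365 190.00873596212725 [[0.2591, -0.9658, -0.0022], [-0.9264, -0.2492, 0.2823], [-0.2732, -0.0712, -0.9593]] [-0.6497, -0.0321, 0.3926]
{'time_s': 0.15, 'joint_pos': array([-1.39057802e+00,  1.24381302e-01,  1.65133793e+00, -1.24301870e-05,
        1.36749537e+00, -8.25765409e-02]), 'dq': array([-1.26061155e-03, -2.59651615e-03, -3.93996572e-03, -1.98044359e-04,
       -2.99296956e-03, -5.21409532e-05]), 'joint_efforts': array([ 5.44279865e-04, -4.18192506e+01, -3.60469937e+01,  7.75354751e-02,
        4.69067018e-02, -1.03155089e-04]), 'tcp_pos': array([ 0.16875998, -0.62724487,  0.23866579]), 'tcp_rot': array([-3.11290542e+00, -4.11402108e-01,  1.43357759e-04]), 'wrist_force': array([ 0.82799918, -0.06402192, -0.01939164]), 'wrist_torque': array([-0.01474275, -0.01369639, -0.03051317]), 'grasp_force': 0.0, 'grip_width': 0.09534352945391761}
```

View pics/scene0.png

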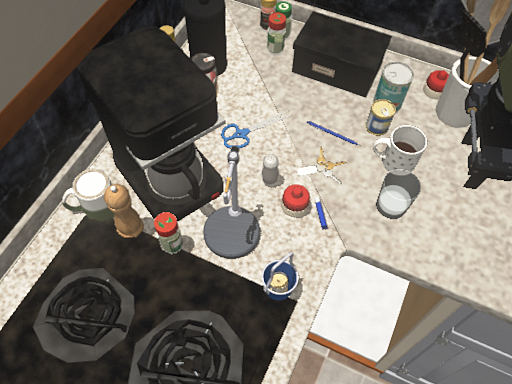

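View pics/side0.png

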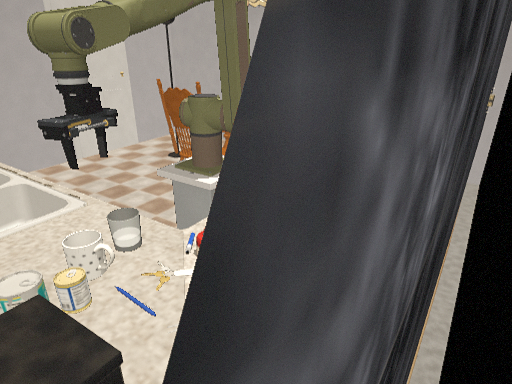

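The scene view shows the stand's foot at (231,233) with the post top at about (235,155), the pail at (280,280), salt at (270,170), timer at (296,200) and spice at (168,232). The coffee machine hides the work in the side view, so I'll use the wrist camera for the second view.

```bash
cat > h.py <<'E'
import numpy as np,cv2
def ray(f,u,v):
    F=192/np.tan(np.radians(float(f["vfov"]))/2); R=np.array(f["R"]);t=np.array(f["t"])
    d=R.T@np.array([(u-f["cx"])/F,(v-f["cy"])/F,1.]); return -R.T@t,d/np.linalg.norm(d)
def plane(f,u,v,z):
    c,d=ray(f,u,v); return c+d*(z-c[2])/d[2]
def tri(obs):
    A=np.zeros((3,3));b=np.zeros(3)
    for f,u,v in obs:
        c,d=ray(f,u,v);P=np.eye(3)-np.outer(d,d);A+=P;b+=P@c
    x=np.linalg.solve(A,b)
    return x,[np.linalg.norm(np.cross(ray(f,u,v)[1],x-ray(f,u,v)[0])) for f,u,v in obs]
def proj(f,X):
    F=192/np.tan(np.radians(float(f["vfov"]))/2);p=np.array(f["R"])@X+np.array(f["t"])
    return p[:2]/p[2]*F+[f["cx"],f["cy"]]
E
python3 - <<'E'
from h import *
f=np.load("scene0.npz");w=np.load("wrist0.npz")
for n,u,v,z in [("foot",231,231,.018),("posttop",234,155,.23),("pail rim",281,272,.062),("salt",270,162,.09),("timer",296,195,.05),("spice",166,222,.1),("coffee corner",140,215,.02),("cm front top",215,120,.3)]: print(n,plane(f,u,v,z).round(3))
print("cam",ray(f,1,1)[0])
from rig import *
s=state();R=cv2.Rodrigues(s["tcp_rot"])[0]
print(R.round(3).tolist(),"cam in tool",R.T@(ray(w,1,1)[0]-s["tcp_pos"]),(R.T@w["R"].T).round(3).tolist())
i=f["img"][140:310,150:330];cv2.imwrite("pics/c1.png",cv2.resize(i,None,fx=3.3,fy=3.3,interpolation=2))
E
```

```text
foot [ 0.551 -0.401  0.018]
posttop [ 0.564 -0.45   0.23 ]
pail rim [ 0.412 -0.343  0.062]
salt [ 0.532 -0.555  0.09 ]
timer [ 0.455 -0.527  0.05 ]
spice [ 0.657 -0.327  0.1  ]
coffee corner [ 0.748 -0.349  0.02 ]
cm front top [ 0.603 -0.458  0.3  ]
cam [0.3167207  0.02095288 0.97236116]
[[0.966, 0.26, -0.0], [0.26, -0.966, 0.002], [0.0, -0.002, -1.0]] cam in tool [ 0.07958318  0.00076738 -0.14556743] [[-0.001, -0.959, -0.282], [1.0, -0.0, -0.001], [0.001, -0.282, 0.959]]
```

View pics/c1.png

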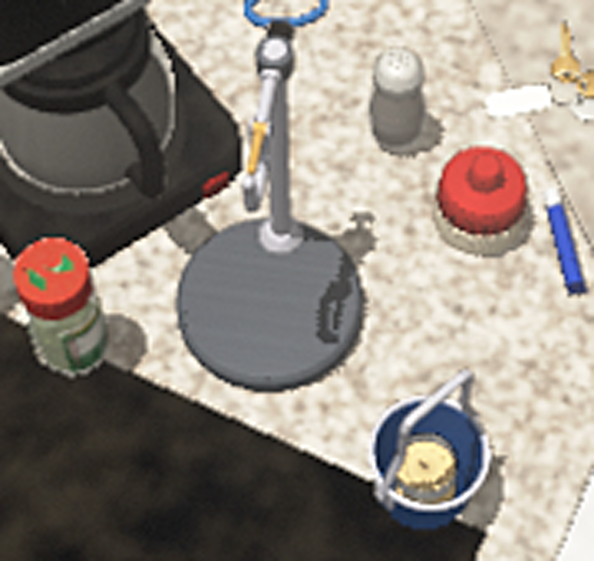

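```bash
cat >> h.py <<'E'
def down(yaw):  # tool z down, tool x at yaw
    c,s=np.cos(yaw),np.sin(yaw)
    return cv2.Rodrigues(np.array([[c,s,0],[s,-c,0],[0,0,-1.]]))[0].ravel()
E
python3 - <<'E'
from rig import *
from h import *
s=state();move_l(s["tcp_pos"]+[0,0,.22])
r=down(np.arctan2(.97,-.26))
for k,p in enumerate([(.47,-.27,.46),(.46,-.40,.46)]):
    q=inverse_kinematics(p,r);print(q)
    reach(p,r);hold(.3);f=grab_frame("wrist");np.savez(f"w{k+1}.npz",**f);cv2.imwrite(f"pics/w{k+1}.png",f["img"])
i=np.hstack([cv2.imread("pics/w1.png"),cv2.imread("pics/w2.png")]);cv2.imwrite("pics/w12.png",cv2.resize(i,(800,300),interpolation=cv2.INTER_AREA));print(state()["time_s"])
E
```

```text
[-6.20483246e-01 -1.60950814e-01  1.56914309e+00 -4.44089210e-16
  1.73340038e+00 -8.82368511e-01]
[-0.80378523 -0.01141873  1.42911473  0.          1.72389665 -1.0656705 ]
4.75
```

View pics/w1.png

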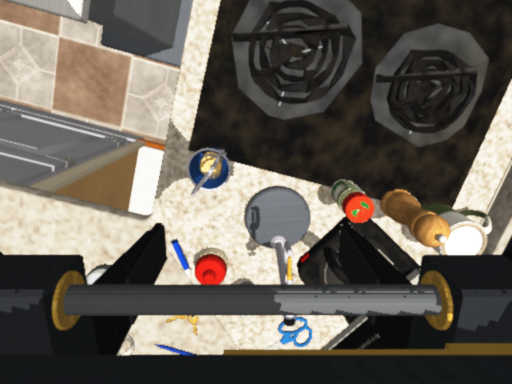

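View pics/w2.png

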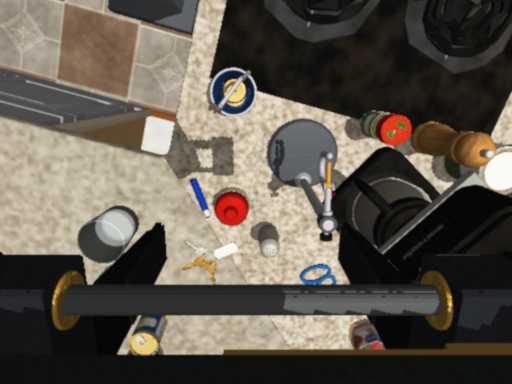

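w1 shows the pail at (209,168) and the foot at (277,215). w2 shows the pail at (233,91), the foot at (303,152), the post top near (327,222) and the hook running up to (328,155). The hook is almost parallel to the tool's x axis. Next I'll make a zoomed composite.

Run:
```python
from h import *
w1=cv2.imread("pics/w1.png");w2=cv2.imread("pics/w2.png");s=cv2.imread("pics/scene0.png")
def c(i,x,y,w,h,k):
    o=cv2.resize(i[y:y+h,x:x+w],None,fx=k,fy=k,interpolation=cv2.INTER_CUBIC)
    for j in range(0,w,10): cv2.line(o,(j*k,0),(j*k,4),(0,0,255) if (x+j)%50 else (0,255,0),1)
    for j in range(0,h,10): cv2.line(o,(0,j*k),(4,j*k),(0,0,255) if (y+j)%50 else (0,255,0),1)
    return o
top=np.hstack([c(w2,290,140,50,100,6)[:600],np.vstack([np.hstack([c(w1,180,140,50,60,5),c(w2,205,60,50,60,5)]),np.hstack([c(s,210,145,50,60,5),c(s,255,250,50,60,5)])])])
print(top.shape);cv2.imwrite("pics/comp.png",top)
```

```text
(600, 800, 3)
```

View pics/comp.png

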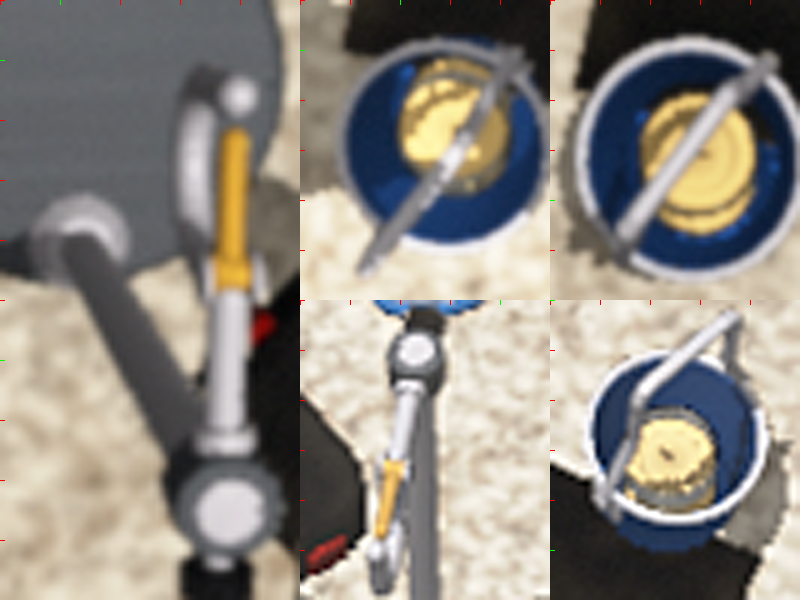

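Run:
```python
from h import *
S=np.load("scene0.npz");A=np.load("w1.npz");B=np.load("w2.npz")
for n,b,s in [("free",(329.5,161.7),(226.6,192)),("piv",(328.8,187.5),(228.6,178)),("post",(328.3,225.3),(233.2,155)),("nose",(329.7,155.8),(226,194))]:
    x,e=tri([(B,*b),(S,*s)]);print(n,x.round(4),np.round(e,4),"at z .218",plane(B,*b,.218).round(4))
for n,a,b,s in [("barL",(194,192),(221,107),(293,254)),("barR",(216,162),(242,78),(273,269))]:
    for o in ([(A,*a),(B,*b)],[(B,*b),(S,*s)],[(A,*a),(B,*b),(S,*s)]):
        x,e=tri(o);print(n,x.round(4),np.round(e,4))
# rim centre & foot centre by ellipse from masks
for n,f in (("A",A),("B",B),("S",S)):
    hsv=cv2.cvtColor(f["img"],cv2.COLOR_BGR2HSV)
    m=cv2.inRange(hsv,(105,120,40),(125,255,255))
    num,l,st,c=cv2.connectedComponentsWithStats(m)
    print(n,[(st[i].tolist(),plane(f,*c[i],.05).round(3).tolist()) for i in range(1,num) if st[i,4]>150])
for f,u,v in ((B,303,152),(A,277.5,215.5),(S,231,230)): print("foot",plane(f,u,v,.018).round(4))
# coffee machine: top edges in w2
for u,v in ((405,252),(345,185),(500,165)):print("cm",plane(B,u,v,.3).round(3),plane(B,u,v,.02).round(3))
```

```text
free [ 0.5439 -0.3755  0.2247] [0.002 0.002] at z .218 [ 0.5478 -0.3764  0.218 ]
piv [ 0.5547 -0.4058  0.2206] [0.0015 0.0015] at z .218 [ 0.5571 -0.4064  0.218 ]
post [ 0.5656 -0.4475  0.2327] [0.0014 0.0014] at z .218 [ 0.5721 -0.4526  0.218 ]
nose [ 0.5407 -0.3682  0.2305] [0.0015 0.0015] at z .218 [ 0.5457 -0.3697  0.218 ]
barL [ 0.4036 -0.3549  0.128 ] [0.0004 0.0004]
barL [ 0.4014 -0.356   0.1325] [0.0033 0.0033]
barL [ 0.402  -0.356   0.1292] [0.002  0.0024 0.0043]
barR [ 0.4219 -0.31    0.0955] [0.0007 0.0007]
barR [ 0.4209 -0.3116  0.1373] [0.0019 0.0019]
barR [ 0.4222 -0.3091  0.1311] [0.0073 0.0018 0.0059]
A [([190, 152, 13, 32, 258], [0.39, -0.339, 0.05]), ([202, 160, 26, 28, 250], [0.429, -0.346, 0.05]), ([172, 240, 17, 30, 169], [0.396, -0.504, 0.05])]
B [([213, 71, 29, 34, 313], [0.392, -0.326, 0.05]), ([223, 78, 30, 36, 277], [0.428, -0.343, 0.05]), ([191, 179, 17, 31, 192], [0.396, -0.512, 0.05]), ([300, 265, 36, 20, 200], [0.642, -0.609, 0.05])]
S [([221, 124, 29, 24, 250], [0.645, -0.616, 0.05]), ([275, 263, 21, 28, 220], [0.4, -0.352, 0.05])]
foot [ 0.553  -0.3996  0.018 ]
foot [ 0.5517 -0.3965  0.018 ]
foot [ 0.5523 -0.4032  0.018 ]
cm [ 0.627 -0.433  0.3  ] [ 0.799 -0.533  0.02 ]
cm [ 0.546 -0.382  0.3  ] [ 0.644 -0.437  0.02 ]
cm [ 0.678 -0.327  0.3  ] [ 0.896 -0.331  0.02 ]
```

Run:
```python
from rig import *
from h import *
p=np.array([.4115,-.3335]);a=np.arctan2(.045,.019);r=down(a+np.pi/2)
reach([*p,.26],r);hold(.2)
f=grab_frame("wrist");np.savez("w3.npz",**f)
move_l([*p,.148],.12);command_gripper(.03,45);s=state();print(s["grip_width"],s["grasp_force"],s["wrist_force"].round(2),s["tcp_pos"].round(4))
g=grab_frame("wrist");np.savez("w4.npz",**g)
move_l([*p,.25],.12);hold(.4);s=state();print(s["wrist_force"].round(2),s["wrist_torque"].round(3),s["grip_width"],s["time_s"])
h=grab_frame("wrist");np.savez("w5.npz",**h)
B=np.load("w2.npz");S=np.load("scene0.npz")
def c(i,x,y,w,hh,W,H): return cv2.resize(i[y:y+hh,x:x+w],(W,H),interpolation=2)
o=np.vstack([np.hstack([c(f["img"],0,0,512,384,400,300),c(h["img"],180,180,133,100,400,300)]),np.hstack([c(B["img"],312,140,200,150,400,300),c(S["img"],70,20,200,150,400,300)])])
cv2.imwrite("pics/comp2.png",o)
```

```text
0.05232935026524259 45.002254620194435 [ 0.51  1.25 -0.15] [ 0.4116 -0.3334  0.148 ]
[-0.21 -0.25 -3.15] [ 0.067 -0.202 -0.039] 0.052683849102512635 9.1833
```

View pics/comp2.png

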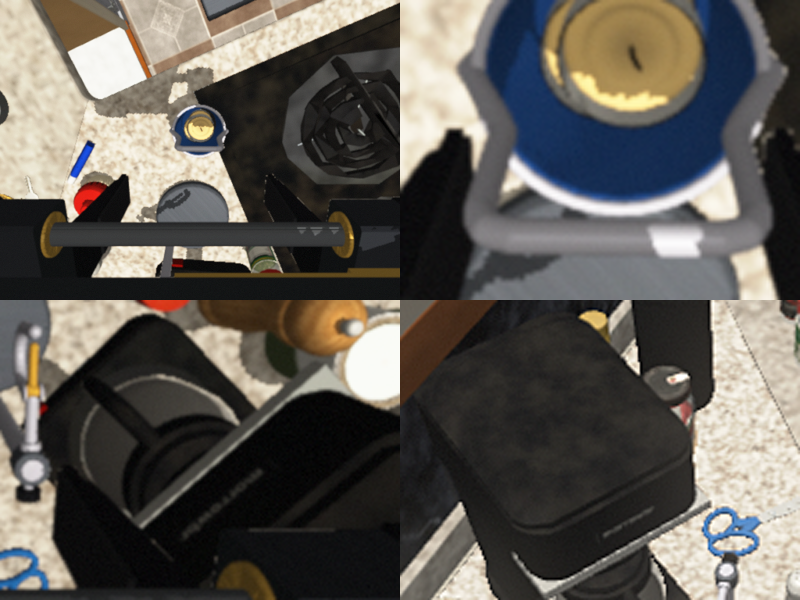

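Run:
```python
from rig import *
from h import *
B=np.load("w2.npz");S=np.load("scene0.npz")
for b,s in [((382,252),(225,122.5)),((482,176),(140,167.5))]: print(tri([(B,*b),(S,*s)]))
h=np.load("w5.npz");s=state();R=cv2.Rodrigues(s["tcp_rot"])[0]
z=s["tcp_pos"][2]-.006
for u in (208.5,253,298): print("bar in tool",(R.T@(plane(h,u,256.7,z)-s["tcp_pos"])).round(4))
u=np.array([-.295,.955,0]);r=down(np.arctan2(.955,-.295));ax=np.array([.548,-.386,0])
for d,zz in((.06,.25),(.0,.25),(0,.19)):
    print(inverse_kinematics(ax+u*d+[0,0,zz],r))
```

```text
(array([ 0.5572897 , -0.405985  ,  0.38016361]), [np.float64(0.004182030612475365), np.float64(0.004182030612475316)])
(array([ 0.69675834, -0.34211997,  0.2530757 ]), [np.float64(0.0041360975012233875), np.float64(0.004136097501223534)])
bar in tool [ 0.0005 -0.0224  0.006 ]
bar in tool [ 0.0005 -0.0003  0.006 ]
bar in tool [0.0005 0.0221 0.006 ]
[-6.40894643e-01  6.10161666e-02  1.70005919e+00 -4.44089210e-16
  1.38051729e+00 -9.40496921e-01]
[-0.69370907  0.16166282  1.59090884  0.          1.389021   -0.99331135]
[-6.93709071e-01  2.01029511e-01  1.64827971e+00 -4.44089210e-16
  1.29228343e+00 -9.93311349e-01]
```

Run:
```python
from h import *
B=np.load("w2.npz");S=np.load("scene0.npz")
def pl(f,a,b):
    c,d=ray(f,*a);_,e=ray(f,*b);n=np.cross(d,e);n/=np.linalg.norm(n);return n,n@c
n1,d1=pl(B,(382,252),(482,176));n2,d2=pl(S,(225,122.5),(140,167.5))
dr=np.cross(n1,n2);dr/=np.linalg.norm(dr);print("dir",dr)
# points on 3D edge at the scene ray of ends
for uv in((225,122.5),(140,167.5)):
    c,d=ray(S,*uv);print((c+d*(d1-n1@c)/(n1@d)).round(3))
for z in (.2,.22,.24,.26,.28): print(z,plane(B,382,252,z)[:2].round(3),plane(B,482,176,z)[:2].round(3),plane(S,225,122.5,z)[:2].round(3),plane(S,140,167.5,z)[:2].round(3))
```

```text
dir [-0.70059249 -0.32480306  0.63535276]
[ 0.619 -0.521  0.215]
[ 0.796 -0.439  0.055]
0.2 [ 0.659 -0.476] [ 0.741 -0.347] [ 0.625 -0.532] [ 0.72  -0.366]
0.22 [ 0.648 -0.469] [ 0.726 -0.346] [ 0.617 -0.518] [ 0.71  -0.356]
0.24 [ 0.638 -0.461] [ 0.711 -0.345] [ 0.609 -0.503] [ 0.699 -0.346]
0.26 [ 0.627 -0.454] [ 0.696 -0.343] [ 0.601 -0.489] [ 0.689 -0.336]
0.28 [ 0.616 -0.446] [ 0.682 -0.342] [ 0.593 -0.475] [ 0.678 -0.326]
```

The pail is gripped (52 mm, 3.15 N). The coffee machine's edge stays about 35 mm clear of the gripper. Next I'll approach and go over the gate, watching the force.

```bash
cat >> h.py <<'E'
u=np.array([-.295,.955,0]);u/=np.linalg.norm(u);v=np.array([u[1],-u[0],0])
ax=np.array([.548,-.386,0]);RO=down(np.arctan2(u[1],u[0]))
def P(d,zbar,e=0): return ax+u*d+v*e+[0,0,zbar+.006]   # d toward nose
E
python3 - <<'E'
from rig import *
from h import *
reach(P(.065,.242),RO);hold(.6);s=state();f0=s["wrist_force"];print(f0.round(2),s["wrist_torque"].round(3))
grab=grab_frame("scene");cv2.imwrite("pics/a1.png",grab["img"])
for d in np.arange(.05,.0059,-.011):
    move_l(P(d,.242),.06);s=state();print(round(d,3),(s["wrist_force"]-f0).round(2))
    if np.abs(s["wrist_force"]-f0).max()>3: print("contact");break
hold(.3);s=state();print((s["wrist_force"]-f0).round(2),s["time_s"]);np.save("f0.npy",s["wrist_force"])
g=grab_frame("scene");w=grab_frame("wrist")
k=lambda i,x,y:cv2.resize(i[y:y+150,x:x+133],(400,450),interpolation=2)
cv2.imwrite("pics/a2.png",np.hstack([k(g["img"],165,110),k(w["img"],186,150)]))
E
```

```text
[ 1.11 -0.12 -3.  ] [ 0.017 -0.128  0.016]
0.05 [-1.12  0.12  0.54]
0.039 [-1.64 -0.36 -0.08]
0.028 [-1.02  0.66 -0.99]
0.017 [-0.72  0.45  0.55]
0.006 [-1.84  0.26  0.54]
[-1.18  0.51  0.58] 12.875
```

View pics/a2.png

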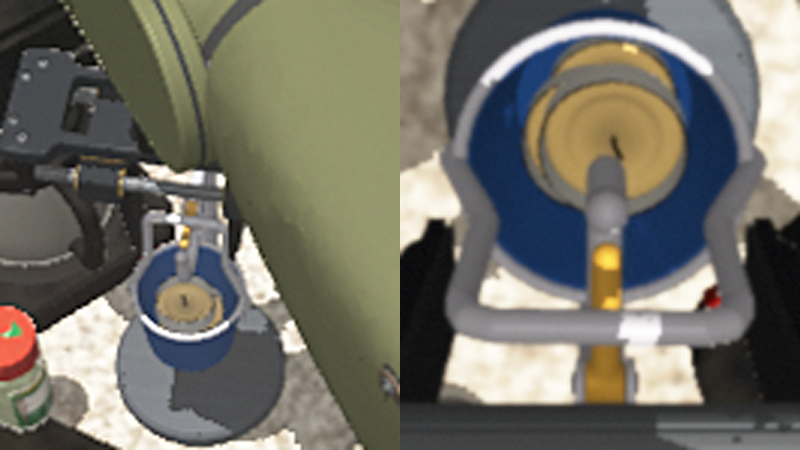

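The wrist crop shows the bar square across the brass gate: bar at row 258, gate free end at about (255,232), pivot eye near row 272, nose knob near row 220.

Run:
```python
from rig import *
from h import *
w=grab_frame("wrist");s=state();tp=s["tcp_pos"]
q=lambda X:((X-ax)@u*1e3,(X-ax)@v*1e3)
print("bar",np.round(q(tp),1),tp[2]-.006)
for n,r,z in(("free",231.7,.219),("nose",220,.222),("pivot",273,.219),("bar",258,tp[2]-.006)): print(n,np.round(q(plane(w,254.8,r,z)),1))
m=cv2.inRange(cv2.cvtColor(w["img"],cv2.COLOR_BGR2HSV),(15,120,100),(30,255,255));m[:225]=0;m[285:]=0
ys,xs=np.nonzero(m[:,240:270]);print(ys.min(),ys.max(),[(r,xs[ys==r].min()+240,xs[ys==r].max()+240) for r in range(ys.min(),ys.max(),4) if (ys==r).any()])
```

```text
bar [6.1 0. ] 0.24202384400474475
free [9.5 1.3]
nose [17.6  1.2]
pivot [-16.5   1.3]
bar [5.3 1.1]
231 283 [(231, np.int64(253), np.int64(256)), (235, np.int64(250), np.int64(258)), (239, np.int64(250), np.int64(258)), (243, np.int64(250), np.int64(258)), (247, np.int64(250), np.int64(259)), (251, np.int64(250), np.int64(259)), (267, np.int64(250), np.int64(258)), (271, np.int64(248), np.int64(259)), (275, np.int64(248), np.int64(260)), (279, np.int64(248), np.int64(260))]
```

Run:
```python
from rig import *
from h import *
d=.0045
move_l(P(d,.240),.03);hold(.3);f0=np.mean([ (hold(.02),state()["wrist_force"])[1] for _ in range(8)],0);np.save("f0.npy",f0);print(f0.round(2))
for z in np.arange(.238,.1915,-.0015):
    move_l(P(d,z),.03);s=state();df=s["wrist_force"]-f0
    print(round(z,4),df.round(1),round(s["tcp_pos"][2]-.006,4))
    if np.linalg.norm(df)>13: print("STOP");break
    if z<.2 and False: break
print(s["time_s"],s["grip_width"])
```

```text
[ 0.15 -0.22 -2.95]
0.238 [ 0.6  0.6 -0.1] 0.2376
0.2365 [ 0.1  0.3 -0.3] 0.2363
0.235 [-0.2  0.3  0.8] 0.2348
0.2335 [-0.1  0.1 -0.3] 0.2333
0.232 [-0.5 -0.4  0.8] 0.2318
0.2305 [-0.3  1.3  0.3] 0.2303
0.229 [-0.1  0.4  0.6] 0.2288
0.2275 [-0.4  1.1 -0.5] 0.2273
0.226 [-0.1  0.1  1. ] 0.2258
0.2245 [-1.5  1.2  3.5] 0.2252
0.223 [0.1 1.  4.6] 0.2234
0.2215 [-0.1 -0.4  3.6] 0.2216
0.22 [-0.1  1.4  4.1] 0.2201
0.2185 [0.6 0.4 5.3] 0.2187
0.217 [0.3 1.  5.2] 0.217
0.2155 [-1.4  0.5  5.5] 0.2153
0.214 [-0.8  0.5  4.9] 0.2138
0.2125 [0.1 1.3 5.4] 0.2123
0.211 [-0.3  2.2  5.2] 0.2107
0.2095 [-0.5  2.6  4.2] 0.2092
0.208 [-0.5  3.4  5.2] 0.2077
0.2065 [-1.9  2.9  5.8] 0.2061
0.205 [-1.1  3.5  3.3] 0.2044
0.2035 [-0.7  4.6  4. ] 0.2028
0.202 [-0.8  5.6  2.7] 0.2012
0.2005 [-0.6  0.1  0.8] 0.1996
0.199 [0.  1.2 0.6] 0.1986
0.1975 [0.7 0.6 0.4] 0.1973
0.196 [-0.6  0.4 -0.2] 0.1958
0.1945 [-0.2 -0.4  1. ] 0.1943
0.193 [ 0.2 -0.   0.1] 0.1928
21.4583 0.052288108893579925
```

The gate was felt at about 0.2195, and the bar slipped past it at 0.2005, so it is now inside. Next is pulling up.

Run:
```python
from rig import *
from h import *
f0=np.load("f0.npy")
def F(n=6):
    return np.mean([(hold(.02),state()["wrist_force"])[1] for _ in range(n)],0)-f0
move_l(P(.001,.193),.03);print(F(8).round(2))
z=.208;move_l(P(.001,z),.04);hold(.2);print(F(8).round(2))
t0=None
while True:
    f=F();t=state()["time_s"];p=-f[2]
    if p>5.5 and t0 is None:t0=t
    if t0 and t-t0<.01 or not t0 or int((t-t0)*5)%3==0: print(round(t,2),round(z,5),f.round(2))
    if t0 and t-t0>2.6 or z>.220: break
    e=7-p
    dz=.0007 if p<1.2 else float(np.clip(e*.00008,-.0004,.0003)) if abs(e)>.6 else 0
    if dz: z+=dz;move_l(P(.001,z),.02)
np.save("z.npy",z);print(state()["time_s"],state()["tcp_pos"][2]-.006)
```

```text
[-0.44  0.22  0.27]
[-0.26 -0.05  0.12]
22.82 0.208 [ 0.15 -0.01  0.4 ]
23.17 0.2087 [0.21 0.14 0.05]
23.52 0.2094 [-0.17  0.22  0.41]
23.87 0.2101 [-0.28  0.21  0.49]
24.22 0.2108 [0.02 0.04 0.23]
24.57 0.2115 [-0.26  0.25  0.43]
24.92 0.2122 [-0.04 -0.1   0.09]
25.27 0.2129 [-0.49  0.31  0.03]
25.62 0.2136 [-0.28  0.09  0.38]
25.97 0.2143 [-0.04  0.12  0.15]
26.32 0.215 [ 0.14  0.07 -2.07]
26.67 0.2153 [ 0.57 -0.03 -4.25]
27.02 0.21552 [ 0.59 -0.36 -6.41]
27.12 0.21552 [ 0.59 -0.46 -7.34]
27.22 0.21552 [ 0.84 -0.08 -7.25]
27.67 0.21547 [ 0.32  0.07 -9.11]
28.37 0.21515 [-0.02  0.4  -9.17]
29.52 0.2148 [-1.29  1.   -7.05]
29.6167 0.21491900111714451
```

Run:
```python
from rig import *
from h import *
f0=np.load("f0.npy");z=float(np.load("z.npy"))
a=[]
for _ in range(90): hold(.02);a.append(state()["wrist_force"]-f0)
a=np.array(a)[:,2];print(a.reshape(9,10).mean(1).round(1),a.min(),a.max())
for zz in np.arange(z-.001,.1915,-.0025): move_l(P(.001,zz),.04)
hold(.2)
for zz in np.arange(.190,.178,-.0007):
    move_l(P(.001,zz),.02);f=np.mean([(hold(.02),state()["wrist_force"])[1] for _ in range(5)],0)-f0
    print(round(zz,4),f.round(2))
    if f[2]>2: break
w=grab_frame("wrist");g=grab_frame("scene");cv2.imwrite("pics/b1.png",np.hstack([cv2.resize(i["img"][y:y+150,x:x+133],(400,450),interpolation=2) for i,x,y in((g,165,110),(w,186,150))]));print(state()["time_s"])
```

```text
[-6.7 -6.6 -6.5 -6.2 -6.4 -5.7 -5.9 -6.  -5.9] -7.842242440406943 -4.782779666784477
0.19 [-0.22  0.69  0.68]
0.1893 [-0.19  0.24 -0.04]
0.1886 [-0.15 -0.19  0.26]
0.1879 [-0.05  0.34 -0.26]
0.1872 [ 0.04 -0.06  0.99]
0.1865 [-0.28  0.56  3.34]
35.7583
```

View pics/b1.png

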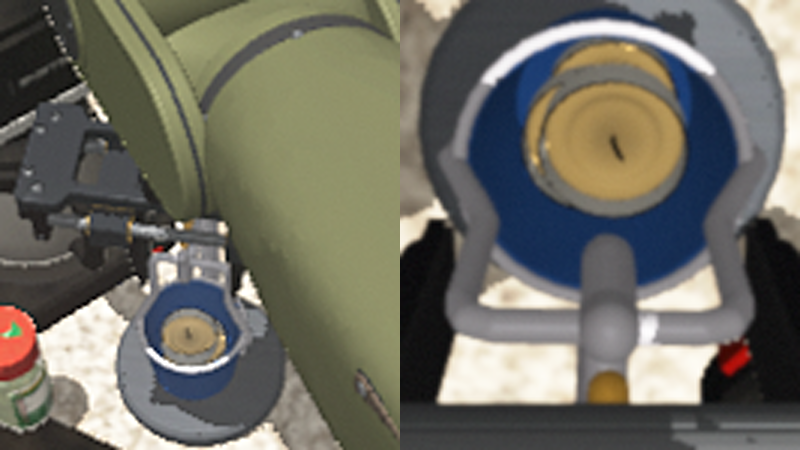

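The pail rests in the hook's bottom, with the bar behind the nose and the shut gate above it. Next I'll release and back off.

Run:
```python
from rig import *
from h import *
command_gripper(.072);hold(.5);command_gripper(.095);hold(.3)
p=state()["tcp_pos"]
move_l(p+[0,0,.17],.08);move_l(P(.06,.40),.15);hold(3)
w=grab_frame("wrist");cv2.imwrite("pics/e1.png",w["img"][60:380]);print(state()["time_s"],state()["wrist_force"].round(2))
```

```text
43.75 [ 0.32 -0.79  0.22]
```

View pics/e1.png

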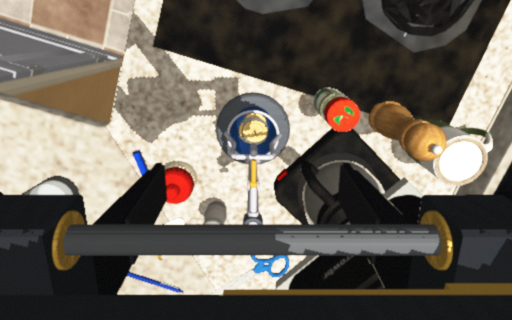

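The pail hangs level from the hook at (253,125), the gate is shut at (253,172), and the bystanders are where they were.

```bash
python3 -c "
from rig import *
print(job_done())"
```

```text
the job is handed in; nothing more can be done
None
```

The pail hangs freely in the hook under the shut gate after an upward pull of about 6 to 9 N held for over 2 s, and the job is handed in; no verdict was returned.

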